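# Jack up the draining tray and hold it

## Task

The front feet of the cheese draining tray are to be wound out, so its front must be jacked up: stand the small red ratchet jack on the bench with its saddle centred under the tray's lift lug (the yellow mark with the black cross), then pump the handle until both front feet hang about 2 cm clear of the bench. Finish while holding the handle pressed right down, so that the jack alone carries the tray and cannot settle back onto its notch. Keep the cheeses on the tray and leave everything else where it is.

Things in the scene. Friction and masses are not known exactly. Their poses are not given: they have to be found in the camera images.
- stand: Fixed rear stand of the tray. Origin on the bench straight under the lift mark; +x points level from the lug in under the tray (the clear way in for the jack), z up. In this frame: front rail along y at x 45 to 70 mm; front feet at x 57.5, y +-185 mm (21 mm radius); pan x 45 to 390, y +-215 mm; hinge posts at x 360 mm. Between the feet nothing reaches below 122 mm.
- tray: White draining pan, 345 x 430 mm, rim 26 mm, on a stainless frame; hinged at its back on the stand (level hinge line at x 360 mm of the stand, 134 mm high), its front resting on two black levelling feet. About 9.5 kg with its cheeses; 35 to 55 N at the lift lug raise it. Origin on the hinge line.
- lift_mark (a point): Centre of the underside of the lift lug's round black pad (44 mm across), 132 mm above the bench while the tray is down. The pad is under a level steel bracket, 56 mm wide, 10 mm thick, top 146 mm high, that sticks out from the middle of the front rail to 28 mm beyond this point. Yellow disc with black cross on its top, right over this point.
- foot_left (a point): Centre of the underside of the front foot at y = +185 mm of the stand; 0 high while it rests on the bench.
- foot_right (a point): The same of the front foot at y = -185 mm of the stand.
- jack_grip (a point): Where to grip the loose jack (0.86 kg): midway between its two parallel red cheeks (46 mm over their outsides, tops 80 mm high), 58 mm above its underside. x along the jack to the saddle, z up. Cheeks run from 18 mm behind to 80 mm ahead of it. Saddle axis 105 mm ahead. Base plate 200 x 80 x 10 mm, centre 45 mm ahead. The raised lever's top is 100 mm high over this point.
- saddle (a point): Centre of the top of the jack's saddle, a dark steel disc of 36 mm diameter on a toothed steel ram; 114 or 119 mm above the bench at the start. Axes are the jack's.
- ram_lift (a joint): Rise of ram and saddle, m: 0 or 0.005 at the start, at most 0.055. It only goes up: each full handle stroke (right down, then fully up) gains 10 mm, two notches of 5 mm. With the handle right down it stands about 2 mm above the notch, and sinks back by that when the handle is let up.
- jack_ram: The jack's toothed steel ram with the saddle. Origin on the saddle's axis, level with the jack's underside while the ram is down. The saddle must rise 1.2 mm for each 1 mm that the front feet rise.
- jack_handle: The jack's pump handle: steel lever with a black rubber grip of 22 mm diameter, 80 mm long, at its free end. Origin on its pivot, 35.5 mm behind the saddle's axis and 70.5 mm above the bench; x along the lever towards the saddle.
- handle_angle (a joint): Handle stroke, rad: 0 up (lever 17 degrees above level, where a spring returns it), 0.55 right down (14 degrees below level, hard stop). Pushing down at the grip takes 2 to 4 N empty, 10 to 16 N under load.
- handle_grip (a point): Top of the rubber grip, 145 mm along the lever from its pivot, the place to press down: 124 mm above the bench with the handle up, 45 mm with it right down; about 178 mm behind the saddle's axis. The grip reaches 33 mm farther out and 47 mm inward.
- cheese1_center (a point): Centre of a pale cheese wheel, 156 mm in diameter, 72 mm high, about 1.5 kg, lying loose on the tray; its top is 225 mm above the bench.
- cheese2_center (a point): Centre of a pale cheese wheel, 156 mm in diameter, 72 mm high, about 1.5 kg, lying loose on the tray; its top is 225 mm above the bench.
- cheese3_center (a point): Centre of a pale cheese wheel, 156 mm in diameter, 72 mm high, about 1.5 kg, lying loose on the tray; its top is 225 mm above the bench.
- spanner: Bystander: steel spanner 170 mm long, 8 mm thick, lying along its x; origin at its middle, underside.
- level: Bystander: aluminium spirit level 220 x 22 x 45 mm, long along its x; origin under its middle.
- mould_center (a point): Bystander: white perforated cheese mould, an open cup of 110 mm diameter, 85 mm high; this point is its centre.
- wedge: Bystander: wooden packing piece 90 x 35 x 12 mm, long along its x; origin under its middle.

How it is judged:
By the outcome, as a careful person would: the job done as asked, in the order asked, and still so for the second after the job is handed in, while the arm keeps its last pose, push and grip.
It also fails if it takes over 64 s, if anything falls off the work surface, if the arm or the gripper's body presses on something with over 40 N, if the wrist force passes 120 N, or if a joint passes its speed limit or range.

## Robot

A 6-joint arm with a two-finger parallel gripper is mounted at the origin on the work surface. World frame = base frame: x ahead of the robot, y to its left, z up, the work surface at z = 0. Lengths are in m, angles in rad, forces in N, time in s.
With the tool pointing down it reaches from about 0.3 to 0.875 m from the base axis. Payload 6.4 kg.
Tool frame: the origin (TCP) lies at the centre of the arm's flange, where the gripper is bolted on; the fingertips stand 173 mm ahead of it and the grasp point (between the pads) lies 155 mm ahead of it; z points along the fingers, x is the direction in which the jaws open and shut, and the axes are right-handed (so a half turn about z gives the same grasp; the last joint's range is limited). The gripper opens to 85 mm and grips with 20 to 120 N. Pads are 22 mm wide; open, the fingers measure 114 mm over their backs; the gripper's body (76 mm by 85 mm) begins 54 mm behind the grasp point. The pads swing forward as they close: fully open they stand 13 mm farther back than shut.
Start: joints at [-1.428, 0.181, 1.607, -0, 1.354, -0.206], TCP at [0.197, -0.54, 0.405] pointing down, gripper open.
Joint ranges: [-2.99, 2.99], [-0.89, 2.07], [0.3, 2.58], [-1.14, 4.28], [0, 2.63], [-3.12, 3.12]. Speed limits (rad/s): [2.57, 2.57, 3.01, 3.14, 3.14, 3.14].

## Interface

Orientations are given as a unit quaternion [w, x, y, z].
In Python, from bench import ctrl gives the robot as it stands. The module is installed in compiled form; this text tells all that it offers.
- The arm moves only by the tool move_arm, never from a script. Its argument "moves" is a list of rows, each an object of numbers: "gripper": the opening in per cent of the stroke, from 0 (shut) to 100 (fully open); "x", "y", "z": the shift along the tool's x, y, z in cm; "roll": the turn about the tool's z in degrees. In form: [{"gripper": .., "x": .., "y": .., "z": .., "roll": ..}, ...]. A call has 1 to 5 rows; each row shifts and turns the commanded pose from where the row before left it, along the tool's axes as they then stand; what a row does not reach is not made up. A row lasts 1/8 s, in which the tool goes at most 62.5 mm and 10.7 degrees, less where a joint would pass 70% of its speed; a pose out of reach is approached as far as the arm can. A call is refused whole if a number of a shift passes 6.25 or a number of a turn 10.7, either way. A call with a gripper value outside its range is refused whole. The fingers move at their own pace and stop on an object; the grip force is fixed at half the most. Time passes only in rows, so rows that do not move let the fingers close. It gives the time, the measured TCP pose, the force and the opening at its end, in the units of the state.
- ctrl.get_obs(): the state, without advancing time (a new reading comes with each control period).
- ctrl.camera(name): name is "side" or "top" or "wrist"; returns a dict with "img" (384x512x3 uint8, red, green, blue), "fx", "fy", "cx", "cy" (pixels), "world_from_camera" (4x4, takes a point from camera to world coordinates); the wrist camera has in their place "tool_from_camera" (4x4, takes a point from camera to tool coordinates, whose origin is the TCP and whose axes are the tool frame's). Camera axes: x right, y up, looking along -z (the intrinsics and any distortion apply to the point x, -y, -z); pixel columns grow to the right and rows downward; lengths in m; the calibration is good to about 2 mm. A picture is of the moment at which its call begins: read the wrist's pose just before it. There is no depth.
- ctrl.hand_in(): hands the job in, once; it reports no verdict.
The state is a dict: "time_s": time; "q": joint angles; "dq": joint speeds; "joint_efforts": joint torques, N m; "eef_pos": TCP position; "eef_rot": TCP orientation; "wrist_force": force on the tool from outside, world axes, zero at the start; "torque": the same for the moment, N m; "opening": opening from 0.0 (shut) to 1.0 (fully open).
Only numpy, scipy, OpenCV 4.12 (cv2) and the standard library are available. Lean on these libraries where they do the work, as an engineer would, in place of code of your own. Each camera call takes 0.05 s, during which the arm holds its last target. There are 200 camera calls.

## Working session

There is one attempt and no reset: what is moved stays moved. The work goes in short steps, Python scripts to look and compute and a tool call to move; the robot and the scene stay as the last step left them, time stands still between calls to the robot, and variables do not carry over. Pictures are saved under pics/ and viewed, about 8 in all and at most 12, crops included, and the job is handed in when it is done.

Besides the shell and the picture viewer there is one more tool, called by a JSON object that holds its "op" and its "data". move_arm: Moves the arm, as the interface text tells. Its arguments: {"type":"object","properties":{"moves":{"type":"array","items":{"type":"object","properties":{"gripper":{"type":"number"},"x":{"type":"number"},"y":{"type":"number"},"z":{"type":"number"},"roll":{"type":"number"}}}}},"required":["moves"]}

```bash
mkdir -p pics; cat > h.py <<'E'
import numpy as np, cv2
from scipy.spatial.transform import Rotation as R
from bench import ctrl
def T(o):
    M=np.eye(4); q=o['eef_rot']; M[:3,:3]=R.from_quat([q[1],q[2],q[3],q[0]]).as_matrix(); M[:3,3]=o['eef_pos']; return M
def cam(n):
    o=ctrl.get_obs(); c=ctrl.camera(n)
    W=c['world_from_camera'] if n!='wrist' else T(o)@np.array(c['tool_from_camera'])
    return c,np.array(W)
def save(name,c,W):
    cv2.imwrite(f'pics/{name}.png',cv2.cvtColor(c['img'],cv2.COLOR_RGB2BGR))
    np.savez(f'pics/{name}.npz',W=W,k=[c['fx'],c['fy'],c['cx'],c['cy']],d=np.array(c.get('distortion',[])))
def ray(name,u,v):
    z=np.load(f'pics/{name}.npz'); fx,fy,cx,cy=z['k']; W=z['W']
    d=W[:3,:3]@np.array([(u-cx)/fx,-(v-cy)/fy,-1]); return W[:3,3],d
def at(name,u,v,h):
    p,d=ray(name,u,v); return p+d*(h-p[2])/d[2]
def proj(name,P):
    z=np.load(f'pics/{name}.npz'); fx,fy,cx,cy=z['k']; q=np.linalg.inv(z['W'])@np.append(P,1)
    return cx+fx*q[0]/-q[2], cy-fy*q[1]/-q[2]
def stat():
    o=ctrl.get_obs(); M=T(o); print(round(o['time_s'],2),'pos',np.round(o['eef_pos'],4),'x',np.round(M[:3,0],3),'y',np.round(M[:3,1],3),'z',np.round(M[:3,2],3),'F',np.round(o['wrist_force'],1),'op',round(o['opening'],3))
E
python3 - <<'E'
from h import *
stat()
for n in ('top','side','wrist'):
    c,W=cam(n); save(n+'0',c,W); print(n,c.keys(),c['fx'],c['fy'],np.round(W,3).tolist())
a=cv2.imread('pics/top0.png'); b=cv2.imread('pics/side0.png')
E
```

```text
0.0 pos [ 0.1965 -0.5401  0.4038] x [ 0.342 -0.94  -0.002] y [-0.94  -0.342 -0.   ] z [-0.     0.002 -1.   ] F [ 0.4 -0.4 -0.4] op 1.001
top dict_keys(['img', 'fx', 'fy', 'cx', 'cy', 'world_from_camera']) 498.8271294322388 498.8271294322388 [[0.029, 0.997, -0.067, 0.464], [-1.0, 0.028, -0.006, -0.009], [-0.004, 0.067, 0.998, 1.561], [0.0, 0.0, 0.0, 1.0]]
side dict_keys(['img', 'fx', 'fy', 'cx', 'cy', 'world_from_camera']) 470.9004884967874 470.9004884967874 [[0.996, 0.081, -0.048, 0.484], [-0.093, 0.775, -0.625, -1.005], [-0.013, 0.627, 0.779, 1.372], [0.0, 0.0, 0.0, 1.0]]
wrist dict_keys(['img', 'fx', 'fy', 'cx', 'cy', 'tool_from_camera']) 275.73463899394216 275.73463899394216 [[0.341, 0.893, 0.293, 0.271], [-0.94, 0.325, 0.105, -0.513], [-0.001, -0.311, 0.95, 0.373], [0.0, 0.0, 0.0, 1.0]]
```

View pics/top0.png

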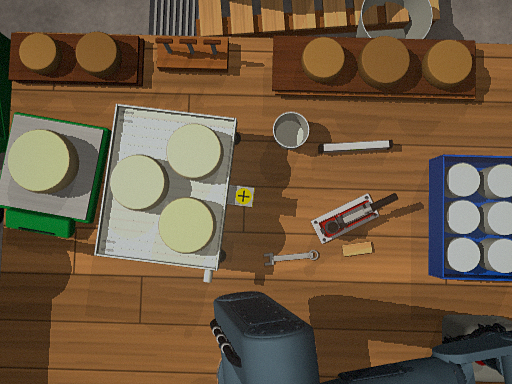

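View pics/side0.png

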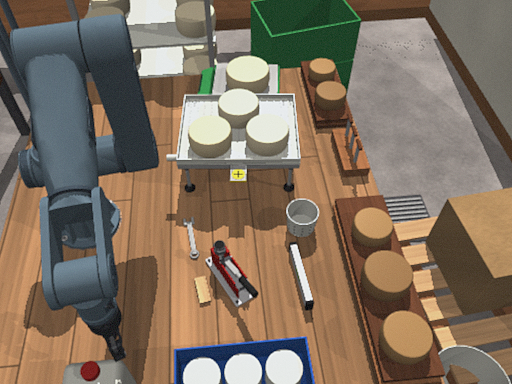

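The top view shows the lift mark at about (244,196). The jack lies with its saddle end near (331,227) and its handle near (385,203). I'll enlarge both.

```bash
python3 - <<'E'
from h import *
a=cv2.imread('pics/top0.png'); b=cv2.imread('pics/side0.png')
A=cv2.resize(a[150:270,225:425],None,fx=4,fy=4,interpolation=cv2.INTER_CUBIC)[:,:800]
cv2.imwrite('pics/c1.png',A)
B=cv2.resize(b[150:310,170:330],None,fx=3.75,fy=3.75,interpolation=cv2.INTER_CUBIC)
cv2.imwrite('pics/c2.png',B)
E
```

```text
(no output)
```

View pics/c1.png

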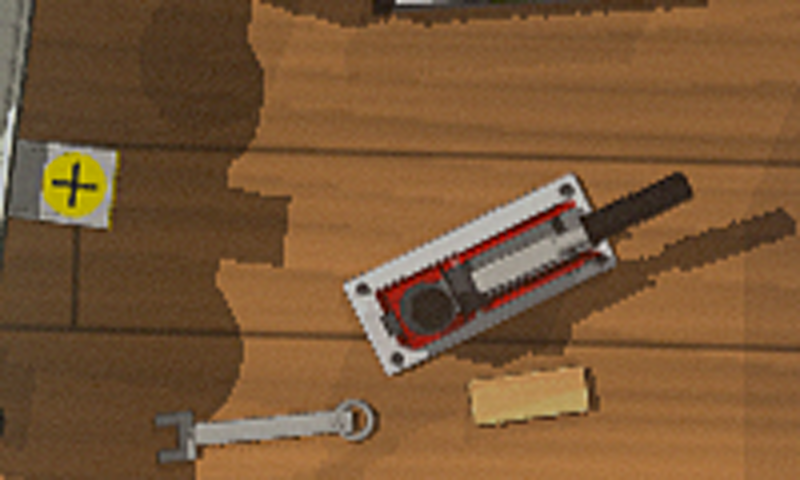

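View pics/c2.png

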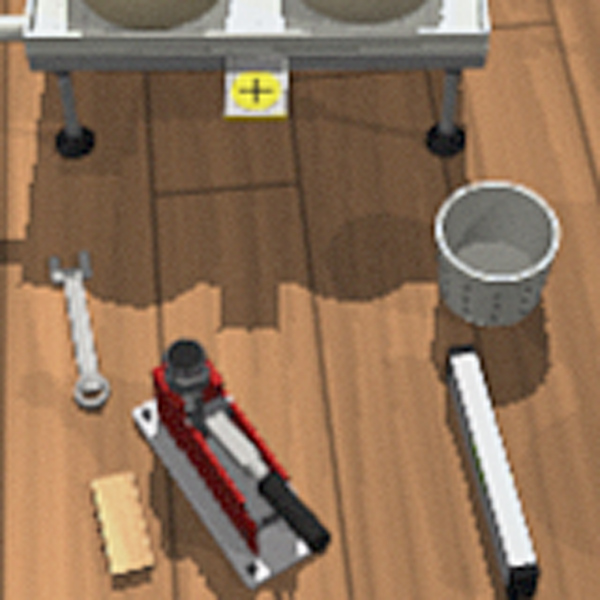

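The crops show the mark's cross at (75,185) in c1, the saddle at (430,306), and the base corners at (345,285), (395,375), (617,262) and (572,175). In c2 the feet are at (75,143) and (446,140), and the cross is at (256,91).

```bash
python3 - <<'E'
from h import *
t=lambda u,v,h: at('top0',225+(u-1.5)/4,150+(v-1.5)/4,h)
s=lambda u,v,h: at('side0',170+(u-1.4)/3.75,150+(v-1.4)/3.75,h)
def pr(n,x): print(n,np.round(x,4))
pr('mark',t(75,185,.146)); pr('mark side',s(256,91,.146))
pr('sad',t(430,306,.117)); pr('sad side',s(187,355,.117))
C=[t(u,v,.01) for u,v in [(345,285),(395,375),(617,262),(572,175)]]
for c in C: pr('c',c)
cen=sum(C)/4; ax=(C[0]+C[1]-C[2]-C[3]); ax/=np.linalg.norm(ax); pr('cen',cen); pr('ax',ax); print(np.degrees(np.arctan2(ax[1],ax[0])))
pr('sad from base',cen+.06*ax); pr('grip',cen-.045*ax)
fl,fr=s(75,143,.01),s(446,140,.01); pr('feet',fl);pr('feet',fr)
d=fl-fr; print('len',np.linalg.norm(d)); sx=np.array([d[1],-d[0]]);sx/=np.linalg.norm(sx); pr('standx',sx); print(np.degrees(np.arctan2(sx[1],sx[0]))); pr('mark from feet',(fl+fr)[:2]/2-.0575*sx)
# rim corners top (near edge), z ~?
a,b=at('top0',237,118,.18),at('top0',218,271,.18); d=b-a; print('rim dir',np.degrees(np.arctan2(-d[0],d[1])),np.linalg.norm(d))
for n,u,v,h in [('wedge',530,396,.012),('sp l',175,437,.008),('sp r',355,420,.008)]: pr(n,t(u,v,h))
E
```

```text
mark [0.5421 0.044  0.146 ]
mark side [0.542  0.0437 0.146 ]
sad [ 0.4635 -0.2136  0.117 ]
sad side [ 0.4619 -0.2138  0.117 ]
c [ 0.4778 -0.1626  0.01  ]
c [ 0.4095 -0.2027  0.01  ]
c [ 0.5016 -0.373   0.01  ]
c [ 0.5683 -0.3372  0.01  ]
cen [ 0.4893 -0.2689  0.01  ]
ax [-0.4679  0.8838  0.    ]
117.895373392757
sad from base [ 0.4612 -0.2159  0.01  ]
grip [ 0.5104 -0.3087  0.01  ]
feet [0.3639 0.1111 0.01  ]
feet [0.7303 0.0767 0.01  ]
len 0.3679155641804499
standx [0.0933 0.9956]
84.64553135194325
mark from feet [0.5417 0.0366]
rim dir 84.80950474260607 0.4281916034927712
wedge [ 0.3964 -0.3068  0.012 ]
sp l [ 0.3569 -0.034   0.008 ]
sp r [ 0.3739 -0.1728  0.008 ]
```

{"op": "move_arm", "data": {"moves": [{"roll": 10.26},{"roll": 10.26},{"roll": 10.26},{"roll": 10.26},{"roll": 10.26}]}}

```text
validation failed for argument at $.mo...
```

{"op": "move_arm", "data": {"moves": [{"roll": 10.26},{"roll": 10.26},{"roll": 10.26}]}}

```text
validation failed for argument at $.mo...
```

```bash
python3 -c "
from h import *
stat();print(ctrl.get_obs()['q'])"
```

```text
0.15 pos [ 0.1965 -0.5402  0.404 ] x [ 0.342 -0.94  -0.001] y [-0.94  -0.342 -0.   ] z [-0.     0.001 -1.   ] F [-0.2  0.5 -0.2] op 1.0
[-1.42830508e+00  1.81386399e-01  1.60778968e+00  5.31874877e-05
  1.35375870e+00 -2.06318685e-01]
```

{"op": "move_arm", "data": {"moves": [{"gripper": 100,"x": 0,"y": 0,"z": 0,"roll": 10.26},{"gripper": 100,"x": 0,"y": 0,"z": 0,"roll": 10.26},{"gripper": 100,"x": 0,"y": 0,"z": 0,"roll": 10.26},{"gripper": 100,"x": 0,"y": 0,"z": 0,"roll": 10.26},{"gripper": 100,"x": 0,"y": 0,"z": 0,"roll": 10.26}]}}

```text
time_s: 0.78
eef_pos: [0.1965, -0.5403, 0.4043]
eef_rot: [0.0, -0.487, 0.873, 0.0]
wrist_force: [-0.2, 0.3, 0.9]
opening: 0.998
```

{"op": "move_arm", "data": {"moves": [{"gripper": 100,"x": 0,"y": 0,"z": 0,"roll": 10.26},{"gripper": 100,"x": 0,"y": 0,"z": 0,"roll": 10.26},{"gripper": 100,"x": 0,"y": 0,"z": 0,"roll": 10.26}]}}

```text
time_s: 1.15
eef_pos: [0.1965, -0.5403, 0.4043]
eef_rot: [0.0, -0.238, 0.971, 0.0]
wrist_force: [0.4, 0.5, 0.1]
opening: 1.005
```

```bash
python3 -c "
from h import *
stat();print(ctrl.get_obs()['q'])"
```

```text
1.15 pos [ 0.1965 -0.5403  0.4043] x [-0.886 -0.463 -0.   ] y [-0.463  0.886  0.001] z [-0.     0.001 -1.   ] F [0.4 0.5 0.1] op 1.005
[-1.42827412e+00  1.81085075e-01  1.60743969e+00 -1.34448708e-06
  1.35378046e+00  1.23216004e+00]
```

{"op": "move_arm", "data": {"moves": [{"gripper": 100,"x": -4.84,"y": 0.98,"z": 0.5,"roll": 0},{"gripper": 100,"x": -4.84,"y": 0.98,"z": 0.5,"roll": 0},{"gripper": 100,"x": -4.84,"y": 0.98,"z": 0.5,"roll": 0},{"gripper": 100,"x": -4.84,"y": 0.98,"z": 0.5,"roll": 0},{"gripper": 100,"x": -4.84,"y": 0.98,"z": 0.5,"roll": 0}]}}

```text
time_s: 1.78
eef_pos: [0.3885, -0.3826, 0.3794]
eef_rot: [-0.0, -0.241, 0.971, 0.0]
wrist_force: [0.0, -1.0, 0.0]
opening: 0.998
```

{"op": "move_arm", "data": {"moves": [{"gripper": 100,"x": -4.84,"y": 0.98,"z": 0.5,"roll": 0},{"gripper": 100,"x": -4.84,"y": 0.98,"z": 0.5,"roll": 0},{"gripper": 100,"x": -4.84,"y": 0.98,"z": 0.5,"roll": 0},{"gripper": 100,"x": 0,"y": 0,"z": 0,"roll": 0},{"gripper": 100,"x": 0,"y": 0,"z": 0,"roll": 0}]}}

```text
time_s: 2.4
eef_pos: [0.5019, -0.2898, 0.3644]
eef_rot: [-0.0, -0.241, 0.97, 0.0]
wrist_force: [-0.3, -0.4, -0.5]
opening: 0.999
```

```bash
python3 - <<'E'
from h import *
stat();print(ctrl.get_obs()['q'])
c,W=cam('wrist'); save('w1',c,W)
a=cv2.imread('pics/w1.png'); cv2.imwrite('pics/w1b.png',cv2.resize(a,(800,600),interpolation=cv2.INTER_CUBIC))
p=np.array([.462,-.215,0]); ax=np.array([np.cos(np.radians(117.9)),np.sin(np.radians(117.9)),0])
for h in (.114,.119): print(proj('w1',p+[0,0,h]))
E
```

```text
2.4 pos [ 0.5019 -0.2898  0.3644] x [-0.883 -0.469  0.001] y [-0.469  0.883  0.001] z [-0.001  0.    -1.   ] F [-0.3 -0.4 -0.5] op 0.999
[-7.28303405e-01  2.29303247e-01  1.63409899e+00 -4.51790682e-04
  1.27890984e+00  1.92560527e+00]
(np.float64(257.35246980114636), np.float64(286.419588040707))
(np.float64(257.34483497986474), np.float64(289.86053819330346))
```

View pics/w1b.png

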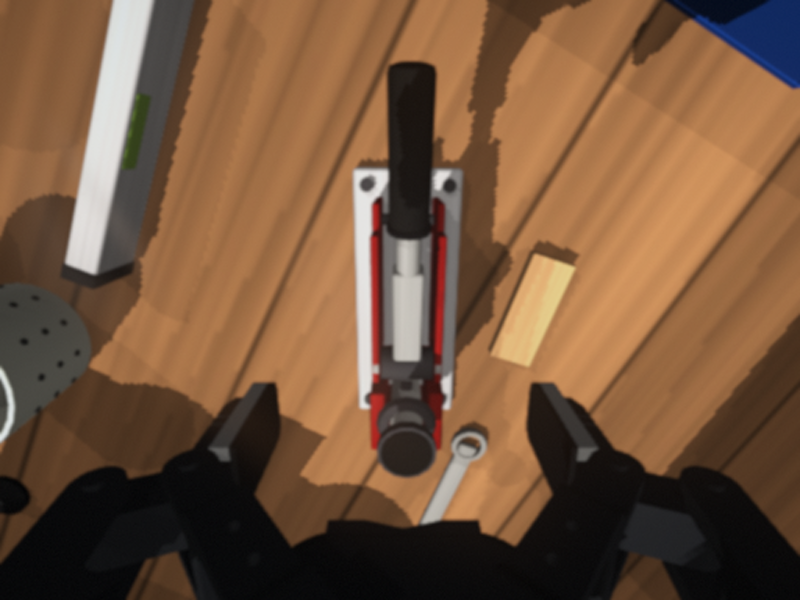

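The jack lines up with the tool. In w1b the saddle is at (406,451), the rear base edge is centred at (408,169), and the fingers are clear on both sides. Next I check the lateral offset in the tool frame.

```bash
python3 - <<'E'
from h import *
M=T(ctrl.get_obs()); k=1.5625
for n,u,v,h in [('sad',406,451,.1165),('sad119',406,451,.119),('rear',408.5,169,.01),('frontbase',405,409,.01)]:
    P=at('w1',u/k,v/k,h); print(n,np.round(P,4),'tool',np.round(np.linalg.inv(M)@np.append(P,1),4))
E
```

```text
sad [ 0.4597 -0.2156  0.1165] tool [0.0019 0.0856 0.2481 1.    ]
sad119 [ 0.4606 -0.2173  0.119 ] tool [0.0019 0.0837 0.2456 1.    ]
rear [ 0.5322 -0.3571  0.01  ] tool [ 0.004  -0.0734  0.3545  1.    ]
frontbase [ 0.4416 -0.1815  0.01  ] tool [0.0019 0.1242 0.3546 1.    ]
```

{"op": "move_arm", "data": {"moves": [{"gripper": 100,"x": 0.25,"y": 0,"z": 3.5,"roll": 0},{"gripper": 100,"x": 0,"y": 0,"z": 3.5,"roll": 0},{"gripper": 100,"x": 0,"y": 0,"z": 3,"roll": 0},{"gripper": 100,"x": 0,"y": 0,"z": 2.5,"roll": 0},{"gripper": 100,"x": 0,"y": 0,"z": 1.7,"roll": 0}]}}

```text
time_s: 3.08
eef_pos: [0.4987, -0.292, 0.2216]
eef_rot: [-0.0, -0.24, 0.971, 0.0]
wrist_force: [-0.3, 0.5, 0.5]
opening: 1.003
```

{"op": "move_arm", "data": {"moves": [{"gripper": 45,"x": 0,"y": 0,"z": 0,"roll": 0},{"gripper": 40,"x": 0,"y": 0,"z": 0,"roll": 0},{"gripper": 30,"x": 0,"y": 0,"z": 0,"roll": 0},{"gripper": 30,"x": 0,"y": 0,"z": 0,"roll": 0},{"gripper": 30,"x": 0,"y": 0,"z": 0,"roll": 0}]}}

```text
time_s: 3.7
eef_pos: [0.5002, -0.2918, 0.2242]
eef_rot: [0.0, -0.241, 0.97, -0.001]
wrist_force: [-3.2, -2.6, 5.5]
opening: 0.528
```

{"op": "move_arm", "data": {"moves": [{"gripper": 20,"x": 0,"y": 0,"z": 0,"roll": 0},{"gripper": 20,"x": 0,"y": 0,"z": 0,"roll": 0},{"gripper": 20,"x": 0,"y": 0,"z": 0,"roll": 0}]}}

```text
time_s: 4.08
eef_pos: [0.5002, -0.2918, 0.2242]
eef_rot: [0.0, -0.241, 0.97, -0.001]
wrist_force: [-3.6, -1.7, 6.8]
opening: 0.524
```

{"op": "move_arm", "data": {"moves": [{"gripper": 20,"x": 0,"y": 0,"z": -1,"roll": 0},{"gripper": 20,"x": 0,"y": 0,"z": -1.5,"roll": 0},{"gripper": 20,"x": 0,"y": 0,"z": -1.5,"roll": 0},{"gripper": 20,"x": 0,"y": 0,"z": 0,"roll": 0}]}}

```text
time_s: 4.58
eef_pos: [0.5005, -0.2914, 0.2647]
eef_rot: [0.001, -0.241, 0.97, -0.002]
wrist_force: [-0.9, -0.3, -8.1]
opening: 0.529
```

```bash
python3 - <<'E'
from h import *
stat(); print(at('top0',291,130,.085),at('top0',321,148,.045)); print(ctrl.get_obs()['torque'])
c,W=cam('wrist'); save('w2',c,W)
c,W=cam('side'); save('s2',c,W)
a=cv2.imread('pics/w2.png');b=cv2.imread('pics/s2.png')
v=np.hstack([cv2.resize(a,None,fx=.78,fy=.78), cv2.resize(b[140:290,170:370],(400,300),interpolation=cv2.INTER_CUBIC)])
E
python3 - <<'E'
import sys; sys.path.insert(0,'.')
import cv2,numpy as np
a=cv2.imread('pics/w2.png');b=cv2.imread('pics/s2.png')
cv2.imwrite('pics/v2.png',np.hstack([cv2.resize(a,(400,300)),cv2.resize(b[140:290,170:370],(400,300),interpolation=cv2.INTER_CUBIC)]))
E
```

```text
4.58 pos [ 0.5005 -0.2914  0.2647] x [-0.884 -0.468 -0.001] y [-0.468  0.884 -0.003] z [ 0.003 -0.002 -1.   ] F [-0.9 -0.3 -8.1] op 0.529
[ 0.7465597  -0.08995872  0.085     ] [ 0.70108595 -0.18529722  0.045     ]
[-0.36733099 -0.21364358 -0.03655198]
```

View pics/v2.png

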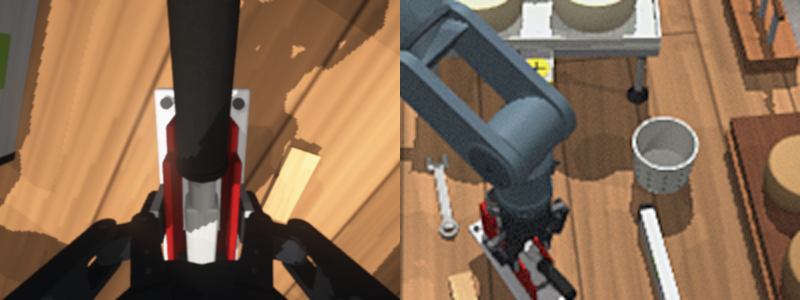

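{"op": "move_arm", "data": {"moves": [{"gripper": 20,"x": 0,"y": 0,"z": 0,"roll": 8.3},{"gripper": 20,"x": 0,"y": 0,"z": 0,"roll": 8.3},{"gripper": 20,"x": 0,"y": 0,"z": 0,"roll": 8.3},{"gripper": 20,"x": 0,"y": 0,"z": 0,"roll": 8.3}]}}

```text
time_s: 5.18
eef_pos: [0.4994, -0.2908, 0.2617]
eef_rot: [-0.001, 0.049, 0.999, 0.001]
wrist_force: [0.0, -0.5, -8.5]
opening: 0.528
```

{"op": "move_arm", "data": {"moves": [{"gripper": 20,"x": -0.2,"y": 3,"z": 0,"roll": 0},{"gripper": 20,"x": -0.2,"y": 4,"z": 0,"roll": 0},{"gripper": 20,"x": -0.2,"y": 4.5,"z": 0,"roll": 0},{"gripper": 20,"x": -0.2,"y": 4,"z": 0,"roll": 0},{"gripper": 20,"x": -0.2,"y": 2.2,"z": 0,"roll": 0}]}}

```text
time_s: 5.8
eef_pos: [0.5255, -0.1135, 0.2617]
eef_rot: [-0.001, 0.045, 0.999, 0.001]
wrist_force: [0.8, -1.2, -8.8]
opening: 0.53
```

{"op": "move_arm", "data": {"moves": [{"gripper": 20,"x": 0,"y": 0,"z": 1.0,"roll": 0},{"gripper": 20,"x": 0,"y": 0,"z": 1.5,"roll": 0},{"gripper": 20,"x": 0,"y": 0,"z": 0.9,"roll": 0},{"gripper": 20,"x": 0,"y": 0,"z": 0,"roll": 0}]}}

```text
time_s: 6.3
eef_pos: [0.5253, -0.1162, 0.2271]
eef_rot: [-0.001, 0.047, 0.999, 0.001]
wrist_force: [-0.1, -0.4, -8.7]
opening: 0.528
```

```bash
python3 - <<'E'
from h import *
stat(); print(ctrl.get_obs()['q'])
c,W=cam('top'); save('t3',c,W)
c,W=cam('side'); save('s3',c,W)
a=cv2.imread('pics/t3.png');b=cv2.imread('pics/s3.png')
r=lambda i:cv2.resize(i,(400,400),interpolation=cv2.INTER_CUBIC)
cv2.imwrite('pics/v3.png',np.hstack([r(a[140:240,220:320]),r(b[140:240,190:290])]))
E
```

```text
6.3 pos [ 0.5253 -0.1162  0.2271] x [-0.996  0.093  0.003] y [0.093 0.996 0.001] z [-0.003  0.001 -1.   ] F [-0.1 -0.4 -8.7] op 0.528
[-4.38387334e-01  3.33085301e-01  1.82145849e+00 -1.20612865e-04
  9.90223243e-01  2.79683529e+00]
```

View pics/v3.png

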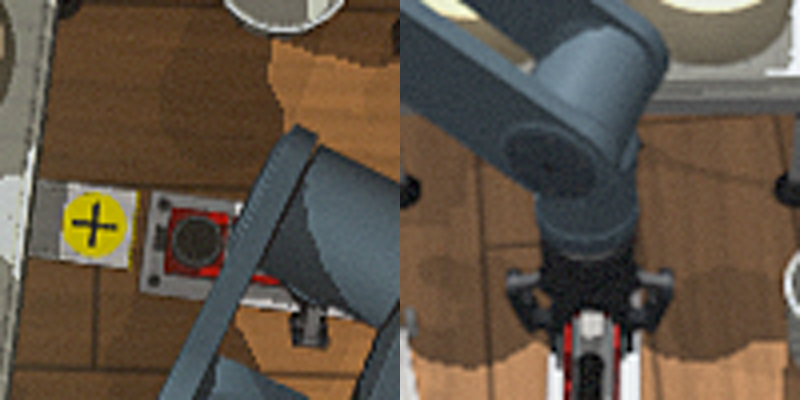

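In v3 the saddle is at (197,241) and the cross at (95,224), with the jack in front of the lug and nearly aligned with it.

```bash
python3 - <<'E'
from h import *
t=lambda u,v,h: at('t3',220+(u-1.5)/4,140+(v-1.5)/4,h)
M=T(ctrl.get_obs())
m=t(95,224,.146); print('mark',m)
for h in (.117,.122):
    s=t(197,241,h); print(s, 'delta tool',M[:3,:3].T@(m-s), 'sad rel tcp',M[:3,:3].T@(s-M[:3,3]))
E
```

```text
mark [0.54276721 0.0440267  0.146     ]
[ 0.53414167 -0.02912058  0.117     ] delta tool [-0.00176751  0.07363483 -0.02899501] sad rel tcp [8.25510831e-05 8.75280941e-02 1.11538106e-01]
[ 0.53389982 -0.02905235  0.122     ] delta tool [-0.00201598  0.07358906 -0.02399508] sad rel tcp [0.00033102 0.08757386 0.10653817]
```

{"op": "move_arm", "data": {"moves": [{"gripper": 20,"x": -0.05,"y": 1.2,"z": 0,"roll": 0},{"gripper": 20,"x": -0.05,"y": 2,"z": 0,"roll": 0},{"gripper": 20,"x": -0.05,"y": 2,"z": 0,"roll": 0},{"gripper": 20,"x": -0.04,"y": 1.5,"z": 0,"roll": 0},{"gripper": 20,"x": 0,"y": 0.65,"z": 0,"roll": 0}]}}

```text
time_s: 7.02
eef_pos: [0.5348, -0.0411, 0.2287]
eef_rot: [-0.0, 0.045, 0.999, 0.0]
wrist_force: [-0.4, -0.8, -9.2]
opening: 0.529
```

{"op": "move_arm", "data": {"moves": [{"gripper": 20,"x": 0,"y": 0,"z": 0,"roll": 0},{"gripper": 20,"x": 0,"y": 0,"z": 0,"roll": 0}]}}

```text
time_s: 7.28
eef_pos: [0.5348, -0.0431, 0.2287]
eef_rot: [0.0, 0.046, 0.999, -0.0]
wrist_force: [-0.2, -0.4, -8.6]
opening: 0.529
```

```bash
python3 - <<'E'
from h import *
stat(); M=T(ctrl.get_obs())
s=M[:3,3]+M[:3,:3]@np.array([.0002,.0875,.109]); print('saddle est',s, 'to mark (tool)',M[:3,:3].T@(np.array([.5424,.044,.132])-s))
E
```

```text
7.28 pos [ 0.5348 -0.0431  0.2287] x [-0.996  0.093 -0.   ] y [ 0.093  0.996 -0.   ] z [ 0. -0. -1.] F [-0.2 -0.4 -8.6] op 0.529
saddle est [0.54275238 0.04401166 0.11969291] to mark (tool) [ 3.47952049e-04 -4.80091567e-05 -1.23071263e-02]
```

{"op": "move_arm", "data": {"moves": [{"gripper": 20,"x": 0,"y": 0,"z": 0.25,"roll": 0},{"gripper": 20,"x": 0,"y": 0,"z": 0.2,"roll": 0},{"gripper": 20,"x": 0,"y": 0,"z": 0.1,"roll": 0},{"gripper": 20,"x": 0,"y": 0,"z": 0,"roll": 0}]}}

```text
time_s: 7.78
eef_pos: [0.5348, -0.0432, 0.2242]
eef_rot: [-0.0, 0.046, 0.999, -0.0]
wrist_force: [-6.4, -0.7, 4.2]
opening: 0.531
```

{"op": "move_arm", "data": {"moves": [{"gripper": 90,"x": 0,"y": 0,"z": 0,"roll": 0},{"gripper": 90,"x": 0,"y": 0,"z": 0,"roll": 0},{"gripper": 90,"x": 0,"y": 0,"z": 0,"roll": 0},{"gripper": 90,"x": 0,"y": 0,"z": 0,"roll": 0}]}}

```text
time_s: 8.28
eef_pos: [0.5349, -0.0427, 0.2233]
eef_rot: [0.0, 0.046, 0.999, -0.0]
wrist_force: [-0.1, -1.0, -0.5]
opening: 0.901
```

{"op": "move_arm", "data": {"moves": [{"gripper": 90,"x": 0,"y": 0,"z": -2,"roll": 0},{"gripper": 90,"x": 0,"y": 0,"z": -4,"roll": 0},{"gripper": 90,"x": 0,"y": 0,"z": -5,"roll": 0},{"gripper": 50,"x": 0,"y": 0,"z": -3,"roll": 0},{"gripper": 0,"x": 0,"y": 0,"z": 0,"roll": 0}]}}

```text
time_s: 8.9
eef_pos: [0.5357, -0.0429, 0.3663]
eef_rot: [0.003, 0.046, 0.999, -0.001]
wrist_force: [0.3, 0.4, 0.1]
opening: 0.493
```

```bash
python3 - <<'E'
from h import *
stat()
c,W=cam('wrist'); save('w4',c,W)
c,W=cam('top'); save('t4',c,W)
a=cv2.imread('pics/w4.png');b=cv2.imread('pics/t4.png')
cv2.imwrite('pics/v4.png',np.hstack([cv2.resize(a,(480,360)),cv2.resize(b[150:270,215:315],(300,360),interpolation=cv2.INTER_CUBIC)]))
E
```

```text
8.9 pos [ 0.5357 -0.0429  0.3663] x [-0.996  0.092 -0.006] y [ 0.092  0.996 -0.001] z [ 0.006 -0.002 -1.   ] F [0.3 0.4 0.1] op 0.493
```

View pics/v4.png

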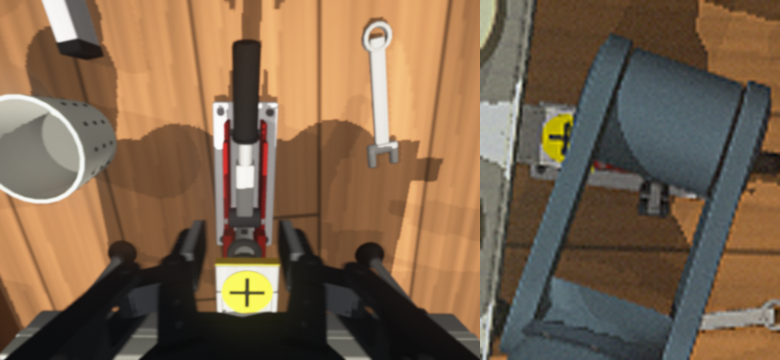

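In v4 the wrist view has the cross at (247,291), the base rear edge centred at (245.5,104) and the handle's free end at (246,42). The jack is centred under the lug. Now I check the centring numerically.

```bash
python3 - <<'E'
from h import *
k=480/512
z=np.load('pics/w4.npz')
th=np.radians(84.7); sx=np.array([np.cos(th),np.sin(th),0]); sy=np.array([-sx[1],sx[0],0])
m=at('w4',247/k,291/k,.146); print('mark',m)
for n,u,v,h in [('rear',245.5,104,.01),('tip',246,42,.12),('rL',214,104,.01),('rR',277,104,.01)]:
    P=at('w4',u/k,v/k,h)-m; print(n,np.round([P@sx,P@sy],4))
print('target TCP', np.array([.5424,.044,0])-.178*sx)
E
```

```text
mark [0.54007151 0.04232179 0.146     ]
rear [-0.1566 -0.001 ]
tip [-0.2042 -0.0016]
rL [-0.1567 -0.039 ]
rR [-0.1566  0.037 ]
target TCP [ 0.52595804 -0.133239    0.        ]
```

{"op": "move_arm", "data": {"moves": [{"gripper": 0,"x": 0.05,"y": -3,"z": 0,"roll": 0},{"gripper": 0,"x": 0.05,"y": -3.5,"z": 0,"roll": 0},{"gripper": 0,"x": 0.04,"y": -2.6,"z": 1,"roll": 0},{"gripper": 0,"x": 0,"y": 0,"z": 2,"roll": 0},{"gripper": 0,"x": 0,"y": 0,"z": 1.5,"roll": 0}]}}

```text
time_s: 9.62
eef_pos: [0.5242, -0.1332, 0.3154]
eef_rot: [-0.002, 0.047, 0.999, 0.001]
wrist_force: [0.2, 0.2, 0.1]
opening: 0.001
```

{"op": "move_arm", "data": {"moves": [{"gripper": 0,"x": 0,"y": 0,"z": 0,"roll": 0},{"gripper": 0,"x": 0,"y": 0,"z": 1,"roll": 0},{"gripper": 0,"x": 0,"y": 0,"z": 1,"roll": 0},{"gripper": 0,"x": 0,"y": 0,"z": 0.5,"roll": 0},{"gripper": 0,"x": 0,"y": 0,"z": 0,"roll": 0}]}}

```text
time_s: 10.25
eef_pos: [0.525, -0.1331, 0.2929]
eef_rot: [-0.0, 0.046, 0.999, 0.0]
wrist_force: [0.4, 0.4, 1.0]
opening: 0.007
```

```bash
python3 - <<'E'
from h import *
stat()
E
```

```text
10.25 pos [ 0.525  -0.1331  0.2929] x [-0.996  0.092  0.   ] y [0.092 0.996 0.   ] z [-0.  0. -1.] F [0.4 0.4 1. ] op 0.007
```

{"op": "move_arm", "data": {"moves": [{"gripper": 0,"x": 0,"y": 0,"z": 1.4,"roll": 0},{"gripper": 0,"x": 0,"y": 0,"z": 1.4,"roll": 0},{"gripper": 0,"x": 0,"y": 0,"z": 1.4,"roll": 0},{"gripper": 0,"x": 0,"y": 0,"z": 1.4,"roll": 0},{"gripper": 0,"x": 0,"y": 0,"z": 1.4,"roll": 0}]}}

```text
time_s: 10.88
eef_pos: [0.525, -0.1328, 0.2221]
eef_rot: [0.0, 0.046, 0.999, 0.001]
wrist_force: [1.6, 1.7, 5.7]
opening: -0.001
```

{"op": "move_arm", "data": {"moves": [{"gripper": 0,"x": 0,"y": 0,"z": 0.4,"roll": 0},{"gripper": 0,"x": 0,"y": 0,"z": 0.3,"roll": 0},{"gripper": 0,"x": 0,"y": 0,"z": 0.2,"roll": 0},{"gripper": 0,"x": 0,"y": 0,"z": 0,"roll": 0}]}}

```text
time_s: 11.38
eef_pos: [0.5255, -0.1325, 0.217]
eef_rot: [-0.0, 0.046, 0.999, 0.001]
wrist_force: [-10.5, 6.1, 34.3]
opening: 0.001
```

{"op": "move_arm", "data": {"moves": [{"gripper": 0,"x": 0,"y": 0,"z": -1.2,"roll": 0},{"gripper": 0,"x": 0,"y": 0,"z": -1.8,"roll": 0},{"gripper": 0,"x": 0,"y": 0,"z": -1.8,"roll": 0},{"gripper": 0,"x": 0,"y": 0,"z": -1.8,"roll": 0},{"gripper": 0,"x": 0,"y": 0,"z": -1.9,"roll": 0}]}}

```text
time_s: 12.0
eef_pos: [0.5248, -0.1331, 0.3002]
eef_rot: [-0.0, 0.046, 0.999, 0.0]
wrist_force: [-0.7, -0.4, -0.7]
opening: -0.001
```

{"op": "move_arm", "data": {"moves": [{"gripper": 0,"x": 0,"y": 0,"z": 0,"roll": 0},{"gripper": 0,"x": 0,"y": 0,"z": 0,"roll": 0}]}}

```text
time_s: 12.25
eef_pos: [0.5247, -0.1331, 0.2988]
eef_rot: [-0.0, 0.046, 0.999, 0.0]
wrist_force: [0.2, -0.6, 0.6]
opening: 0.001
```

{"op": "move_arm", "data": {"moves": [{"gripper": 0,"x": 0,"y": 0,"z": 1.7,"roll": 0},{"gripper": 0,"x": 0,"y": 0,"z": 1.8,"roll": 0},{"gripper": 0,"x": 0,"y": 0,"z": 1.8,"roll": 0},{"gripper": 0,"x": 0,"y": 0,"z": 1.7,"roll": 0},{"gripper": 0,"x": 0,"y": 0,"z": 1.0,"roll": 0}]}}

```text
time_s: 12.88
eef_pos: [0.5253, -0.1333, 0.2183]
eef_rot: [0.0, 0.047, 0.999, 0.0]
wrist_force: [-1.5, 4.0, 27.2]
opening: 0.002
```

{"op": "move_arm", "data": {"moves": [{"gripper": 0,"x": 0,"y": 0,"z": 0.2,"roll": 0},{"gripper": 0,"x": 0,"y": 0,"z": 0.1,"roll": 0},{"gripper": 0,"x": 0,"y": 0,"z": 0,"roll": 0},{"gripper": 0,"x": 0,"y": 0,"z": 0,"roll": 0}]}}

```text
time_s: 13.38
eef_pos: [0.5256, -0.1331, 0.2178]
eef_rot: [0.0, 0.046, 0.999, 0.0]
wrist_force: [-6.9, 2.8, 29.1]
opening: 0.003
```

```bash
cat > lift.py <<'E'
from h import *
import sys
def lift(name):
    c,W=cam('side'); save(name,c,W)
    g=lambda n:cv2.cvtColor(cv2.imread(f'pics/{n}.png'),cv2.COLOR_BGR2GRAY)
    A,B=g('side0'),g(name)
    f=[np.array([.3639,.1111,.0]),np.array([.7303,.0767,.0])]
    for q,h,pad in ((f[0],.012,8),(f[1],.012,8),(f[1],.06,9)):
        u,v=proj('side0',q+[0,0,h]); u,v=int(round(u)),int(round(v))
        t=cv2.resize(A[v-pad:v+pad,u-pad:u+pad],None,fx=8,fy=8,interpolation=cv2.INTER_CUBIC)
        p2=pad+9; s=cv2.resize(B[v-p2:v+p2,u-p2:u+p2],None,fx=8,fy=8,interpolation=cv2.INTER_CUBIC)
        r=cv2.matchTemplate(s,t,cv2.TM_CCOEFF_NORMED); _,mx,_,l=cv2.minMaxLoc(r)
        dv=(l[1]/8-9); du=l[0]/8-9
        pv=proj('side0',q+[0,0,.01])[1]-proj('side0',q)[1]
        print('du,dv',du,dv,'score',round(mx,2),'lift mm',round(dv/pv*10,1))
lift(sys.argv[1])
E
python3 lift.py l2
```

```text
du,dv -0.25 -0.5 score 0.98 lift mm 3.0
du,dv 0.0 -0.5 score 0.99 lift mm 3.0
du,dv 0.0 -0.625 score 0.99 lift mm 3.7
```

The feet have lifted about 3.3 mm, which means the ram started at 0. Two more strokes, holding the last one down, give a ram lift of 42 mm and about 20 mm at the feet.

{"op": "move_arm", "data": {"moves": [{"gripper": 0,"x": 0,"y": 0,"z": -1.2,"roll": 0},{"gripper": 0,"x": 0,"y": 0,"z": -1.8,"roll": 0},{"gripper": 0,"x": 0,"y": 0,"z": -1.8,"roll": 0},{"gripper": 0,"x": 0,"y": 0,"z": -1.8,"roll": 0},{"gripper": 0,"x": 0,"y": 0,"z": -1.8,"roll": 0}]}}

```text
time_s: 14.05
eef_pos: [0.5248, -0.133, 0.301]
eef_rot: [-0.0, 0.046, 0.999, 0.0]
wrist_force: [-0.5, 0.3, -0.1]
opening: 0.0
```

{"op": "move_arm", "data": {"moves": [{"gripper": 0,"x": 0,"y": 0,"z": 0,"roll": 0},{"gripper": 0,"x": 0,"y": 0,"z": 0,"roll": 0}]}}

```text
time_s: 14.3
eef_pos: [0.5248, -0.1331, 0.3]
eef_rot: [-0.0, 0.046, 0.999, 0.0]
wrist_force: [0.4, -0.7, 1.4]
opening: -0.001
```

{"op": "move_arm", "data": {"moves": [{"gripper": 0,"x": 0,"y": 0,"z": 1.7,"roll": 0},{"gripper": 0,"x": 0,"y": 0,"z": 1.8,"roll": 0},{"gripper": 0,"x": 0,"y": 0,"z": 1.8,"roll": 0},{"gripper": 0,"x": 0,"y": 0,"z": 1.7,"roll": 0},{"gripper": 0,"x": 0,"y": 0,"z": 1.0,"roll": 0}]}}

```text
time_s: 14.92
eef_pos: [0.5259, -0.1343, 0.2202]
eef_rot: [0.002, 0.047, 0.999, -0.001]
wrist_force: [0.3, 1.3, 14.2]
opening: 0.002
```

{"op": "move_arm", "data": {"moves": [{"gripper": 0,"x": 0,"y": 0,"z": 0.3,"roll": 0},{"gripper": 0,"x": 0,"y": 0,"z": 0,"roll": 0},{"gripper": 0,"x": 0,"y": 0,"z": 0,"roll": 0}]}}

```text
time_s: 15.3
eef_pos: [0.5261, -0.134, 0.2187]
eef_rot: [0.002, 0.046, 0.999, -0.001]
wrist_force: [-1.6, -0.4, 18.7]
opening: 0.005
```

```bash
python3 lift.py l3
```

```text
du,dv -0.5 -1.25 score 0.97 lift mm 7.5
du,dv 0.125 -1.125 score 0.98 lift mm 6.7
du,dv 0.125 -1.0 score 0.97 lift mm 5.9
```

{"op": "move_arm", "data": {"moves": [{"gripper": 0,"x": 0,"y": 0,"z": 0.15,"roll": 0},{"gripper": 0,"x": 0,"y": 0,"z": 0,"roll": 0},{"gripper": 0,"x": 0,"y": 0,"z": 0,"roll": 0}]}}

```text
time_s: 15.72
eef_pos: [0.5262, -0.1339, 0.2179]
eef_rot: [0.002, 0.046, 0.999, -0.001]
wrist_force: [-3.8, 1.6, 25.6]
opening: -0.002
```

```bash
python3 lift.py l4; python3 - <<'E'
from h import *
c,W=cam('top'); save('t5',c,W)
a=cv2.imread('pics/l4.png');a0=cv2.imread('pics/side0.png');b=cv2.imread('pics/t5.png')
r=lambda i:cv2.resize(i,(400,300),interpolation=cv2.INTER_CUBIC)
v=np.vstack([np.hstack([r(a0[130:220,175:295]),r(a[130:220,175:295])]),np.hstack([r(b[150:240,200:320]),r(b[90:285,80:340])])])
cv2.imwrite('pics/v5.png',v)
E
```

```text
du,dv -0.5 -1.375 score 0.97 lift mm 8.2
du,dv 0.125 -1.25 score 0.97 lift mm 7.4
du,dv 0.125 -1.0 score 0.97 lift mm 5.9
```

View pics/v5.png

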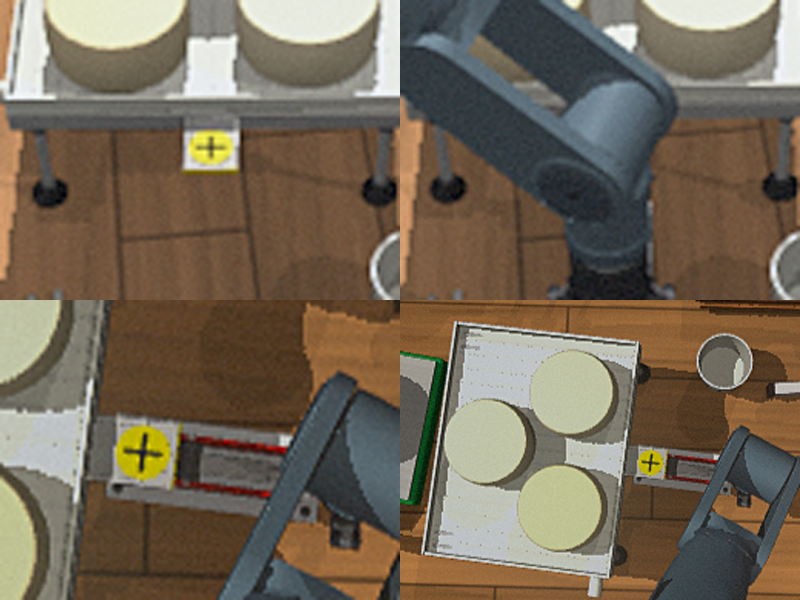

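Three strokes in, the feet are about 7.5 mm up, which corresponds to ram 27. The last stroke gained only one notch, so the handle probably wasn't let fully up. The cheeses and bystanders are in place, and in v5 the cross is centred over the jack. On the next stroke I'll raise the tool higher and wait longer.

{"op": "move_arm", "data": {"moves": [{"gripper": 0,"x": 0,"y": 0,"z": -1.2,"roll": 0},{"gripper": 0,"x": 0,"y": 0,"z": -2.0,"roll": 0},{"gripper": 0,"x": 0,"y": 0,"z": -2.2,"roll": 0},{"gripper": 0,"x": 0,"y": 0,"z": -2.2,"roll": 0},{"gripper": 0,"x": 0,"y": 0,"z": -2.4,"roll": 0}]}}

```text
time_s: 16.45
eef_pos: [0.5244, -0.133, 0.3143]
eef_rot: [-0.001, 0.046, 0.999, 0.001]
wrist_force: [0.3, 0.0, 0.2]
opening: -0.002
```

{"op": "move_arm", "data": {"moves": [{"gripper": 0,"x": 0,"y": 0,"z": 0,"roll": 0},{"gripper": 0,"x": 0,"y": 0,"z": 0,"roll": 0},{"gripper": 0,"x": 0,"y": 0,"z": 0,"roll": 0},{"gripper": 0,"x": 0,"y": 0,"z": 0,"roll": 0},{"gripper": 0,"x": 0,"y": 0,"z": 0,"roll": 0}]}}

```text
time_s: 17.08
eef_pos: [0.5249, -0.1332, 0.3152]
eef_rot: [-0.0, 0.046, 0.999, 0.0]
wrist_force: [0.8, -0.3, -0.8]
opening: 0.005
```

```bash
python3 -c "
from h import *
stat()
c,W=cam('wrist'); save('w6',c,W)
a=cv2.imread('pics/w6.png'); cv2.imwrite('pics/w6b.png',cv2.resize(a,(640,480)))
"; python3 lift.py l5
```

```text
17.07 pos [ 0.5249 -0.1332  0.3152] x [-0.996  0.092  0.001] y [0.092 0.996 0.   ] z [-0.001  0.    -1.   ] F [ 0.8 -0.3 -0.8] op 0.005
du,dv -0.5 -1.125 score 0.97 lift mm 6.7
du,dv 0.125 -1.0 score 0.98 lift mm 5.9
du,dv 0.0 -0.875 score 0.98 lift mm 5.2
```

View pics/w6b.png

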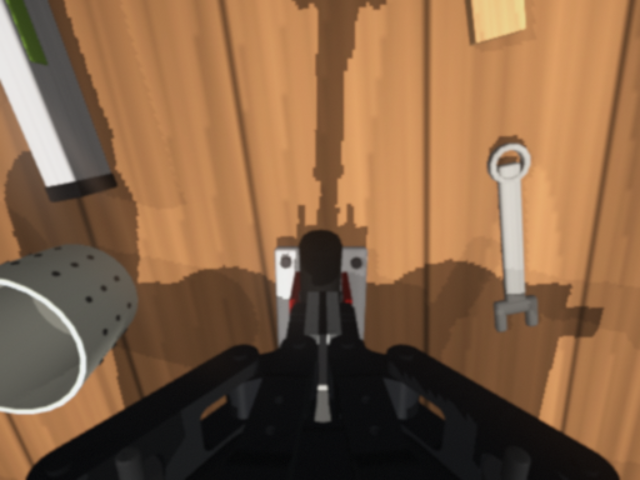

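The handle is centred under the fingertips (free end at about (320,245)) and looks fully up. The feet rest about 6 mm up, so the ram is at notch 25. Pressing again.

{"op": "move_arm", "data": {"moves": [{"gripper": 0,"x": 0,"y": 0,"z": 1.5,"roll": 0},{"gripper": 0,"x": 0,"y": 0,"z": 2.0,"roll": 0},{"gripper": 0,"x": 0,"y": 0,"z": 2.0,"roll": 0},{"gripper": 0,"x": 0,"y": 0,"z": 2.0,"roll": 0},{"gripper": 0,"x": 0,"y": 0,"z": 1.5,"roll": 0}]}}

```text
time_s: 17.8
eef_pos: [0.5259, -0.1347, 0.2264]
eef_rot: [0.002, 0.046, 0.999, -0.002]
wrist_force: [0.0, -1.0, 11.3]
opening: -0.002
```

{"op": "move_arm", "data": {"moves": [{"gripper": 0,"x": 0,"y": 0,"z": 0.7,"roll": 0},{"gripper": 0,"x": 0,"y": 0,"z": 0.4,"roll": 0},{"gripper": 0,"x": 0,"y": 0,"z": 0,"roll": 0},{"gripper": 0,"x": 0,"y": 0,"z": 0,"roll": 0}]}}

```text
time_s: 18.3
eef_pos: [0.5263, -0.1339, 0.2177]
eef_rot: [0.002, 0.046, 0.999, -0.001]
wrist_force: [-6.3, 1.3, 27.4]
opening: 0.002
```

```bash
python3 lift.py l6
```

```text
du,dv -0.875 -2.125 score 0.97 lift mm 12.7
du,dv 0.25 -2.125 score 0.96 lift mm 12.6
du,dv 0.125 -1.75 score 0.95 lift mm 10.4
```

My lift estimate ignored the tilt: the feet also swing toward the camera as the tray rotates. I'll fit the hinge angle properly from the images already saved.

```bash
cat > fit.py <<'E'
from h import *
import sys
th0=np.radians(84.7); sx=np.array([np.cos(th0),np.sin(th0),0]); sy=np.array([-sx[1],sx[0],0]); O=np.array([.5424,.044,0])
def w(x,y,z,a):
    rx,rz=x-.36,z-.134; c,s=np.cos(a),np.sin(a)   # front goes up for a>0
    X=.36+c*rx+s*rz; Z=.134-s*rx+c*rz
    return O+X*sx+y*sy+[0,0,Z]
def est(ref,name,pts):
    g=lambda n:cv2.cvtColor(cv2.imread(f'pics/{n}.png'),cv2.COLOR_BGR2GRAY)
    A,B=g(ref),g(name)
    for lab,(x,y,z),pad in pts:
        u,v=proj(ref,w(x,y,z,0)); u,v=int(round(u)),int(round(v))
        t=cv2.resize(A[v-pad:v+pad,u-pad:u+pad],None,fx=8,fy=8,interpolation=cv2.INTER_CUBIC)
        p2=pad+8; s=cv2.resize(B[v-p2:v+p2,u-p2:u+p2],None,fx=8,fy=8,interpolation=cv2.INTER_CUBIC)
        _,mx,_,l=cv2.minMaxLoc(cv2.matchTemplate(s,t,cv2.TM_CCOEFF_NORMED))
        d=np.array(l)/8-8
        print(name,lab,'meas',d,'sc',round(mx,2),'pred',{f:np.round(np.subtract(proj(ref,w(x,y,z,f/302.5)),proj(ref,w(x,y,z,0))),2).tolist() for f in ([8,16,24] if len(sys.argv)<2 else [16,20,24])})
side=[('fL',(.0575,.185,.012),8),('fR',(.0575,-.185,.012),8),('rimR',(.045,-.215,.176),6)]
top=[('mark',(0,0,.146),6),('rimR',(.045,-.215,.176),6),('rimL',(.045,.215,.176),6)]
if __name__=='__main__':
    c,W=cam('top'); save('t6',c,W)
    for n in ('l2','l4','l6'): est('side0',n,side)
    for n in ('t5','t6'): est('top0',n,top)
E
python3 fit.py
```

```text
l2 fL meas [-0.25 -0.5 ] sc 0.97 pred {8: [-0.29, -0.71], 16: [-0.58, -1.49], 24: [-0.87, -2.34]}
l2 fR meas [ 0.  -0.5] sc 0.99 pred {8: [0.18, -0.72], 16: [0.36, -1.5], 24: [0.53, -2.35]}
l2 rimR meas [ 0.125 -1.125] sc 0.96 pred {8: [0.16, -1.91], 16: [0.33, -3.87], 24: [0.48, -5.89]}
l4 fL meas [-0.375 -1.375] sc 0.96 pred {8: [-0.29, -0.71], 16: [-0.58, -1.49], 24: [-0.87, -2.34]}
l4 fR meas [ 0.125 -1.25 ] sc 0.97 pred {8: [0.18, -0.72], 16: [0.36, -1.5], 24: [0.53, -2.35]}
l4 rimR meas [ 0.25 -3.25] sc 0.92 pred {8: [0.16, -1.91], 16: [0.33, -3.87], 24: [0.48, -5.89]}
l6 fL meas [-0.75  -2.125] sc 0.94 pred {8: [-0.29, -0.71], 16: [-0.58, -1.49], 24: [-0.87, -2.34]}
l6 fR meas [ 0.25  -2.125] sc 0.96 pred {8: [0.18, -0.72], 16: [0.36, -1.5], 24: [0.53, -2.35]}
l6 rimR meas [ 0.375 -5.75 ] sc 0.92 pred {8: [0.16, -1.91], 16: [0.33, -3.87], 24: [0.48, -5.89]}
t5 mark meas [-0.625 -0.375] sc 0.96 pred {8: [-0.28, -0.21], 16: [-0.65, -0.43], 24: [-1.11, -0.66]}
t5 rimR meas [-1.  -1.5] sc 0.94 pred {8: [-0.58, -0.69], 16: [-1.25, -1.39], 24: [-2.0, -2.1]}
t5 rimL meas [-1.375  0.375] sc 0.89 pred {8: [-0.71, 0.23], 16: [-1.51, 0.45], 24: [-2.4, 0.66]}
t6 mark meas [-1.125 -0.875] sc 0.97 pred {8: [-0.28, -0.21], 16: [-0.65, -0.43], 24: [-1.11, -0.66]}
t6 rimR meas [-1.75 -2.  ] sc 0.93 pred {8: [-0.58, -0.69], 16: [-1.25, -1.39], 24: [-2.0, -2.1]}
t6 rimL meas [-2.125  0.625] sc 0.89 pred {8: [-0.71, 0.23], 16: [-1.51, 0.45], 24: [-2.4, 0.66]}
```

```bash
cat > ecc.py <<'E'
from fit import *
def inv(P):  # world -> stand
    d=P-O; return d@sx,d@sy,P[2]
ch=[inv(at('top0',u,v,.225)) for u,v in [(187,225),(194,151),(138,182)]]
print(np.round(ch,3).tolist())
g=lambda n:cv2.cvtColor(cv2.imread(f'pics/{n}.png'),cv2.COLOR_BGR2GRAY).astype(np.float32)
def run(ref,name,i,pad):
    A,B=g(ref),g(name); p=ch[i]; u,v=proj(ref,w(*p,0)); u,v=int(round(u)),int(round(v))
    a=A[v-pad:v+pad,u-pad:u+pad]; m=8; b=B[v-pad-m:v+pad+m,u-pad-m:u+pad+m]
    M=np.array([[1,0,m],[0,1,m]],np.float32)
    cc,M=cv2.findTransformECC(a,b,M,cv2.MOTION_AFFINE,(3,300,1e-7),None,3)
    c=np.array([pad,pad,1.]); d=M@c-[pad+m,pad+m]
    f=np.arange(0,32,.25); P=np.array([np.subtract(proj(ref,w(*p,k/302.5)),proj(ref,w(*p,0))) for k in f])
    k=np.argmin(((P-d)**2).sum(1)); kv=np.argmin(abs(P[:,1]-d[1])) if ref=='side0' else k
    print(name,i,'cc',round(cc,3),'d',np.round(d,2),'foot lift',f[k],f[kv],'resid',np.round(P[k]-d,2))
for n in ('s2','l2','l3','l4','l5','l6'):
    try: run('side0',n,1,17)
    except Exception as e: print(n,str(e)[-60:])
for n in ('t4','t5','t6'):
    for i in range(3):
        try: run('top0',n,i,32)
        except Exception as e: print(n,i,str(e)[-60:])
E
python3 ecc.py
```

```text
[[0.137, 0.1, 0.225], [0.144, -0.1, 0.225], [0.283, 0.001, 0.225]]
s2 1 cc 0.997 d [ 0.1  -0.07] foot lift 0.25 0.25 resid [-0.1   0.02]
l2 1 cc 0.996 d [ 0.17 -1.48] foot lift 7.0 7.0 resid [-0.15  0.01]
l3 1 cc 0.997 d [ 0.24 -3.27] foot lift 15.5 15.5 resid [-0.21 -0.02]
l4 1 cc 0.997 d [ 0.08 -3.23] foot lift 15.25 15.25 resid [-0.06 -0.  ]
l5 1 cc 0.962 d [-4.89 -2.13] foot lift 10.0 10.0 resid [4.91 0.02]
l6 1 cc 0.996 d [ 0.39 -5.16] foot lift 24.25 24.25 resid [-0.35 -0.01]
t4 0 cc 0.999 d [ 0.   -0.02] foot lift 0.0 0.0 resid [-0.    0.02]
t4 1 cc 0.998 d [0.12 0.11] foot lift 0.0 0.0 resid [-0.12 -0.11]
t4 2 cc 0.997 d [0.04 0.  ] foot lift 0.0 0.0 resid [-0.04 -0.  ]
t5 0 cc 0.993 d [-2.06 -0.26] foot lift 13.0 13.0 resid [-0.01  0.08]
t5 1 cc 0.992 d [-1.89 -0.64] foot lift 12.5 12.5 resid [-0.02 -0.01]
t5 2 cc 0.985 d [-1.4  -0.25] foot lift 10.25 10.25 resid [0.01 0.03]
t6 0 cc 0.987 d [-3.41 -0.33] foot lift 21.0 21.0 resid [-0.01  0.03]
t6 1 cc 0.985 d [-3.22 -1.18] foot lift 20.75 20.75 resid [-0.02  0.09]
t6 2 cc 0.975 d [-2.29 -0.26] foot lift 16.75 16.75 resid [ 0.01 -0.1 ]
```

```bash
python3 - <<'E'
from h import *
stat()
a=cv2.imread('pics/t6.png');b=cv2.imread('pics/l6.png')
r=lambda i:cv2.resize(i,(400,400),interpolation=cv2.INTER_CUBIC)
cv2.imwrite('pics/v7.png',np.hstack([r(a[90:290,90:290]),r(b[80:240,160:320])]))
E
```

```text
18.4 pos [ 0.5263 -0.1339  0.2178] x [-0.996  0.092 -0.004] y [ 0.092  0.996 -0.002] z [ 0.004 -0.002 -1.   ] F [-6.   1.6 27.3] op 0.001
```

View pics/v7.png

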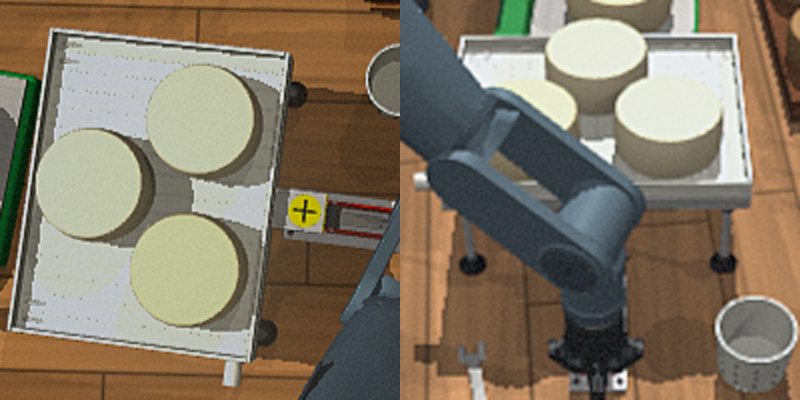

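In v7 all three cheeses are on the tray. The cross at (305,210) is over the jack axis, both feet hang clear at (472,263) and (722,263), and the bystanders have not moved. The handle is on its stop with 27 N held on it, so I'm handing in.

```bash
python3 -c "
from h import *
print(ctrl.hand_in()); stat()"
```

```text
the job is handed in; nothing more can be done
None
the job is handed in; nothing more can be done
```

The job is handed in at about 18.4 s, but the feet probably hang about 22–24 mm clear, a little above the 2 cm asked.

**What I did:** I gripped the jack and stood it squarely under the lift lug. I then pumped four strokes and finished holding the handle on its stop with about 27 N, under the 40 N limit. The highest force I read was 34 N, on the first stroke.

**Last checks:**
- **Cheeses and bystanders:** All three cheeses are on the tray. The mould and spanner show no movement in the last pictures. The level and packing piece were not in those pictures, but the arm never went near them.
- **Centring:** The top camera put the saddle within about 1 mm of the lug centre before I set it down. A later wrist-camera look suggested the jack might stand up to 3 mm too far in; I left it there.
- **Foot height:** The estimates disagreed. The side view of the cheeses gave 24 mm, direct matching of the feet and tray rim gave 22–23 mm, and the top view gave about 21 mm, which I think reads low.

**What went wrong:** My first lift estimate ignored the feet swinging toward the camera as the tray tilts, so it read too low. It made me take the ram's start as 0, when 5 mm now seems more likely. In that case a half stroke would have given 20 mm, but the ram cannot be lowered, so I could not correct it.

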